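Ball test of a dish with a newly glued handle

ROBOT

A 7-joint arm with a two-finger parallel gripper is mounted at the origin on a cart in front of the work surface, level with it; the furniture and walls round the work are solid. World frame = base frame: x ahead of the robot, y to its left, z up, the work surface at z = 0. Lengths are in m, angles in rad, forces in N, time in s.
With the tool pointing down it reaches from about 0.4 to 0.85 m from the base axis. Payload 10.4 kg.
Tool frame: the origin (TCP) lies midway between the tips of the shut fingers; the grasp point (between the pads) lies 19 mm behind it (bot.grip_depth is the distance from the TCP to the grasp point, in m); z points along the fingers, y is the direction in which the jaws open and shut (so a half turn about z gives the same grasp; the last joint's range is limited). The gripper opens to 85 mm and grips with 20 to 120 N. Pads are 22 mm wide; open, the fingers measure 114 mm over their backs; the gripper's body (76 mm by 85 mm) begins 54 mm behind the grasp point. The pads swing forward as they close: fully open they stand 13 mm farther back than shut.
Start: joints at [-1.269, 0.332, -0.065, 1.46, 0.022, 1.35, -0.088], TCP at [0.199, 0.592, 0.231] pointing down, gripper open.
Joint ranges: [-2.6, 2.6], [-0.5, 2.12], [-1.47, 1.34], [0.16, 2.42], [-1.27, 4.41], [0.06, 2.06], [-2.6, 2.6]. Speed limits (rad/s): [2.22, 2.22, 2.79, 2.79, 3.14, 3.14, 3.14].

INTERFACE

Orientations are given as [roll, pitch, yaw] about the fixed x, y, z axes, in that order (R = Rz(yaw) Ry(pitch) Rx(roll)).
In Python, from bench import readout, imaging, bot, models gives the robot as it stands.
- The arm moves only by the shell command python3 -m pendant 'ROWS'. ROWS is text: rows parted by semicolons, each of 7 numbers parted by spaces: the shift along the tool's x, y, z in mm, then the turn, a rotation vector about the tool's x, y, z in rad, then the opening in per cent of the stroke, from 0 (shut) to 100 (fully open). In form: dx dy dz wx wy wz hand; .... A call has 1 to 10 rows; each row is the pose to reach, as a shift and turn from the pose measured when the call began, along the tool's axes at that moment; what a row does not reach only later rows make up. A row lasts 1/12 s, in which the tool goes at most 41.7 mm and 7.16 degrees, less where a joint would pass 70% of its speed; a pose out of reach is approached as far as the arm can. A call with a gripper value outside its range is refused whole. The fingers move at their own pace and stop on an object; the grip force is fixed at half the most. Time passes only in rows, so rows that repeat a pose let the fingers close. It gives the time, the measured TCP pose, the force and the opening at its end, in the units of the state.
- readout.state(): the state, without advancing time (a new reading comes with each control period).
- imaging.grab_frame(name): name is "scene" or "top"; returns (picture, depth): 400x640x3 uint8, red, green, blue; 400x640 float32, m along the optical axis (not along the pixel's ray), 0 where there is no reading.
- imaging.camera_params(name): a dict with "K" (3x3 intrinsics, pixels), "R" (3x3) and "t" (3): a world point X has camera coordinates R X + t. Camera axes: x right, y down, z forward; pixel columns grow to the right and rows downward; lengths in m; the calibration is good to about 2 mm. A picture is of the moment at which its call begins. camera_params takes no time and is no camera call.
- bot.sign_off(): hands the job in, once; it reports no verdict.
Trained networks look in the newest picture that a camera, given by its name, has taken for a name from the list of things; names that differ only in an ending like _2 or _b are one class to them, and where a whole thing is asked for, a point or a joint stands for the part that bears it (a point fixed in the world has none). Each returns a list of dicts, best first, with "conf" (0 to 1); they miss things now and then, are a little off and sometimes report something else, mostly with a low value. They report only what shows in the picture. A call takes as long as a camera call.
- models.regions_of(camera, label): "mask" (400x640 bool, what is visible of it).
- models.pinpoint(camera, label): "xyz" ([x, y, z] in m, in world coordinates, good to about 4 mm: a listed point, or the origin of a listed thing).
The state is a dict: "clock": time; "joint_pos": joint angles; "joint_vel": joint speeds; "joint_efforts": joint torques, N m; "eef_pos": TCP position; "eef_rot": TCP orientation; "ft_force": force on the tool from outside, world axes, zero at the start; "wrist_torque": the same for the moment, N m; "opening": finger opening in m.
Only numpy, scipy, OpenCV 4.12 (cv2) and the standard library are available. Lean on these libraries where they do the work, as an engineer would, in place of code of your own. Each camera call takes 0.05 s, during which the arm holds its last target.

TASK

The handle of the round wooden dish has been glued on and its hollow is to be checked with the loose steel ball that lies in it. Press the small hold-down lever on the stand fully down so that its foot swings up off the rim of the dish, and leave it so; then lift the dish by its arched handle straight up about 8 cm off its seat, turn it a quarter turn (either way) so that the handle runs in line with the lever, and finish still holding it there, level and still, above the seat. The ball must stay inside the ring line of the hollow all the way and lie at rest in the middle at the end, and the other things on the worktop must be left alone.

Things in the scene. Friction and masses are not known exactly. Their poses are not given: they have to be found in the camera images.
- stand: fixed glue-up stand: dark wooden base board 150 x 200 x 12 mm with a round seat (90 mm across, cork top at z = 34 mm) and, 104 mm from the seat's axis, a forked steel post 66 mm high. Origin: under the seat's axis, on the worktop; z up; its y axis points from the seat to the post, and the lever lies along y (above x = 0).
- seat (a point): centre of the seat's cork top, on which the dish stands at the start; axes as the stand. The stand lies between two long clamp bars that span the worktop along the world's x axis at y = 0.47 and y = -0.18 m, 135 to 185 mm above the worktop and 24 mm wide: move between them or above them.
- lever (a joint): angle of the hold-down lever (rad) about a pivot pin along the stand's x axis at (0, 104, 56) mm in the stand's frame: near 0 the rubber foot is over the rim of the dish and the thumb pad on the far side is up, 0.5 rad above level; it grows as the pad is pushed down and the foot swings up and back, to a stop at 1.0. Stiff hinge (about 2 N at the pad), it stays where it is left. While it is near 0 the dish cannot be lifted freely.
- lever_pad (a point): middle of the upper face of the lever's steel thumb pad (26 x 28 mm, 7 mm thick), 71 mm from the pivot, beyond the post; with the lever at 0 it is at (0, 164, 93) mm in the stand's frame, and swings down and round the pivot pin to about (0, 168, 25) mm at the stop
- dish: loose turned wooden dish, 124 mm across, 22 mm to the rim, 250 g (varies), shallow hollow with a rim 8 mm wide. Origin: centre of its underside; z up; x along its arched handle, which stands over the middle from rim to rim. At the start its x is about parallel to the stand's x (within 0.25 rad); at the end it shall be along the stand's y, either way round.
- handle_grip (a point): centre of the wooden grip on top of the handle's arch, 92 mm above the dish's underside, over the middle of the dish; grip 64 mm long (along the dish's x), 18 mm wide, 16 mm high; free space under it down to the ball; axes as the dish
- dish_middle (a point): deepest point of the hollow, 6 mm above the dish's underside; a thin dark ring line runs round it at 30 mm radius. The hollow rises gently (slope 5 degrees near the middle, 17 near the rim)
- ball_center (a point): centre of the loose steel ball, 24 mm diameter, 56 g, that lies in the middle of the dish
- sanding_block_mid (a point): bystander: cork sanding block 63 x 119 x 36 mm, its centre
- tape_mid (a point): bystander: tape measure standing on edge, 36 x 99 x 66 mm, its centre
- wedge_mid (a point): bystander: hardwood wedge 34 x 120 x 24 mm, its middle

How it is judged:
By the outcome, as a careful person would: the job done as asked, in the order asked, and still so for the second after the job is handed in, while the arm keeps its last pose, push and grip.
It also fails if it takes over 58 s, if anything falls off the work surface, if the arm or the gripper's body presses on something with over 40 N, if the wrist force passes 120 N, or if a joint passes its speed limit or range.

## Working session

There is one attempt and no reset: what is moved stays moved. The work goes in short steps, Python scripts to look and compute and a shell command to move; the robot and the scene stay as the last step left them, time stands still between calls to the robot, and variables do not carry over. Pictures are saved under pics/ and viewed, and the job is handed in when it is done.

```bash
mkdir -p pics; ls; cat > h.py <<'E'
import numpy as np,cv2
from bench import readout, imaging, bot, models
def snap(cam,fn):
    p,d=imaging.grab_frame(cam); cv2.imwrite('pics/'+fn,p[:,:,::-1]); return p,d
def world(cam,d):
    c=imaging.camera_params(cam);K,R,t=map(np.array,(c['K'],c['R'],c['t']))
    v,u=np.mgrid[:400,:640]
    P=np.stack([(u-K[0,2])/K[0,0]*d,(v-K[1,2])/K[1,1]*d,d],-1)
    return (P-t)@R
E
python3 - <<'E'
from h import *
np.set_printoptions(precision=4,suppress=True)
for k,v in readout.state().items(): print(k,v)
for c in('scene','top'):
    p,d=snap(c,c+'0.png')
    np.save(c+'0d.npy',d)
    cp=imaging.camera_params(c);print(c,-np.array(cp['R']).T@cp['t'])
    for l in ['seat','lever_pad','handle_grip','dish','ball_center','dish_middle','stand','sanding_block_mid','tape_mid','wedge_mid']:
        print(c,l,[(np.round(r['xyz'],4).tolist(),round(r['conf'],2)) for r in models.pinpoint(c,l)[:2]])
E
```

```text
pics
clock 0.0
joint_pos [-1.2686  0.3329 -0.0647  1.461   0.0216  1.3499 -0.0885]
joint_vel [-0.0012  0.0011  0.0002 -0.0014 -0.0003  0.0002 -0.0002]
joint_efforts [ -0.0004 -62.544    0.0491 -39.162    0.0163   0.0097   0.    ]
eef_pos [0.1993 0.592  0.2305]
eef_rot [-3.1402  0.0001  2.8168]
ft_force [ 0.0711 -0.411   0.5058]
wrist_torque [ 0.0388  0.0393 -0.0167]
opening 0.08552436537950964
scene [0.3148 0.647  0.7704]
scene seat []
scene lever_pad [([0.5468, 0.1603, 0.089], 0.57)]
scene handle_grip [([0.4986, -0.0004, 0.126], 0.63)]
scene dish [([0.4969, 0.0026, 0.0344], 0.87)]
scene ball_center [([0.4912, 0.0006, 0.0489], 0.43)]
scene dish_middle [([0.4974, 0.0041, 0.0384], 0.8)]
scene stand [([0.5029, 0.0008, -0.0012], 0.76)]
scene sanding_block_mid [([0.6062, -0.0998, 0.0158], 0.73)]
scene tape_mid [([0.3735, 0.0164, 0.0315], 0.75), ([0.6041, -0.0977, 0.0117], 0.2)]
scene wedge_mid [([0.6516, 0.0424, 0.0097], 0.72)]
top [0.3651 0.1502 0.958 ]
top seat [([0.552, 0.159, 0.0913], 0.25)]
top lever_pad [([0.5485, 0.1598, 0.0916], 0.64)]
top handle_grip [([0.5021, 0.0019, 0.1272], 0.66)]
top dish [([0.4996, -0.0, 0.0357], 0.9)]
top ball_center [([0.499, 0.0031, 0.0505], 0.45)]
top dish_middle [([0.497, 0.0003, 0.0388], 0.78)]
top stand []
top sanding_block_mid [([0.6051, -0.099, 0.0185], 0.73)]
top tape_mid [([0.3769, 0.0214, 0.0346], 0.66)]
top wedge_mid [([0.6523, 0.0383, 0.0074], 0.81)]
```

View pics/scene0.png

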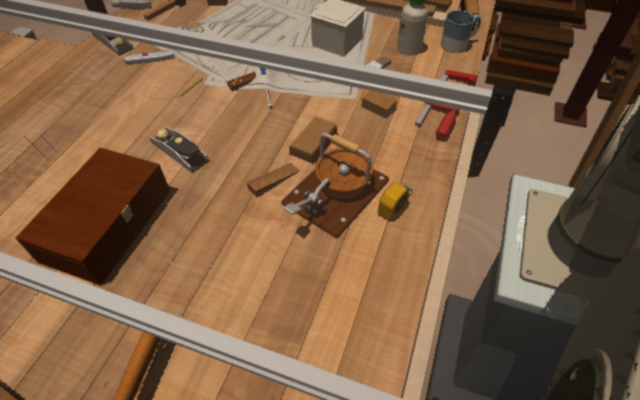

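View pics/top0.png

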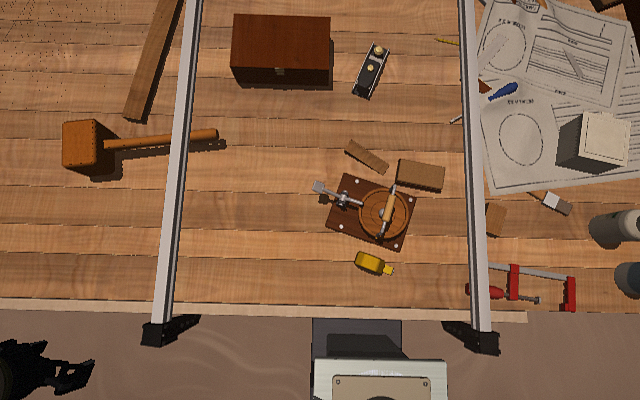

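The scene picture shows the dish at about (343,170) with its handle and ball, the lever pad at (295,205), the tape at (395,200), the block at (315,138) and the wedge at (272,178). The arm starts beyond the left bar. Next I measure the stand and handle directions.

```bash
python3 - <<'E'
from h import *
np.set_printoptions(precision=4,suppress=True)
for c in('top','scene'):
    p,d=snap(c,c+'1.png'); W=world(c,d)
    x0,y0=(300,150) if c=='top' else (230,100)
    cv2.imwrite(f'pics/{c}crop.png',cv2.resize(p[y0:y0+130,x0:x0+170,::-1],None,fx=4.5,fy=4.5,interpolation=cv2.INTER_CUBIC))
    for l in ['handle_grip','lever_pad','stand']:
        r=models.regions_of(c,l)
        if not r: print(c,l,'none');continue
        m=r[0]['mask']&(d>0);X=W[m]
        print(c,l,round(r[0]['conf'],2),m.sum(),X.min(0),X.max(0))
        if l=='handle_grip':
            g=X[(X[:,2]>0.113)&(X[:,2]<.145)]
        elif l=='lever_pad':
            g=X[X[:,2]>.045]
        else:
            g=X[(X[:,2]<.02)&(X[:,2]>.004)]
            rr=cv2.minAreaRect((g[:,:2]*1000).astype(np.float32));print('rect',rr)
        q=g[:,:2]-g[:,:2].mean(0);u,s,vt=np.linalg.svd(q,full_matrices=False)
        rr=cv2.minAreaRect((g[:,:2]*1000).astype(np.float32));print('rect',rr)
        print(len(g),g.mean(0),g[:,2].max(),'dir',vt[0],np.arctan2(vt[0,1],vt[0,0]),s)
E
```

```text
top handle_grip 0.76 2027 [ 0.4371 -0.0578 -0.0016] [0.5754 0.0643 0.1379]
rect ((495.8544616699219, 3.916858673095703), (18.15678596496582, 117.66944122314453), 73.88817596435547)
312 [0.4957 0.0046 0.1313] 0.13794663312179226 dir [-0.962   0.2732] 2.864924741266353 [0.4983 0.0813]
top lever_pad 0.85 288 [ 0.5153  0.059  -0.0026] [0.5859 0.1766 0.0974]
rect ((539.9420776367188, 115.96046447753906), (122.1079330444336, 25.85181427001953), 76.70146179199219)
274 [0.5404 0.1315 0.0786] 0.09740253723361039 dir [0.3088 0.9511] 1.2569104924209706 [0.5778 0.0892]
top stand 0.58 2675 [ 0.4094 -0.0865 -0.0032] [0.6064 0.1766 0.0974]
rect ((507.3922119140625, 27.302467346191406), (199.46487426757812, 150.28704833984375), 72.16441345214844)
rect ((507.3922119140625, 27.302467346191406), (199.46487426757812, 150.28704833984375), 72.16441345214844)
2211 [0.5037 0.0519 0.0118] 0.01917309082149298 dir [-0.5891 -0.8081] -2.2006984121499316 [2.9072 2.3192]
scene handle_grip 0.83 2392 [ 0.4372 -0.1424 -0.0022] [0.5806 0.0685 0.1369]
rect ((498.09326171875, 2.648538589477539), (20.338520050048828, 119.99365234375), 73.76313018798828)
405 [0.4955 0.0065 0.1292] 0.136929534469159 dir [-0.9641  0.2654] 2.8729406203283823 [0.5972 0.0882]
scene lever_pad 0.59 317 [0.5135 0.0499 0.0106] [0.5756 0.1761 0.0973]
rect ((539.1455688476562, 114.56982421875), (124.46943664550781, 25.534358978271484), 76.83795166015625)
311 [0.5383 0.1267 0.0776] 0.09730469862030973 dir [0.3001 0.9539] 1.2660273892039031 [0.6609 0.0901]
scene stand 0.88 3428 [ 0.4079 -0.0562 -0.0036] [0.6069 0.1769 0.0973]
rect ((507.1384582519531, 27.709854125976562), (199.682373046875, 150.6909942626953), 72.06144714355469)
rect ((507.1384582519531, 27.709854125976562), (199.682373046875, 150.6909942626953), 72.06144714355469)
2664 [0.497  0.0627 0.012 ] 0.019934632413128924 dir [-0.8244 -0.566 ] -2.539968840159382 [2.8691 2.0551]
```

View crop.

View pics/topcrop.png

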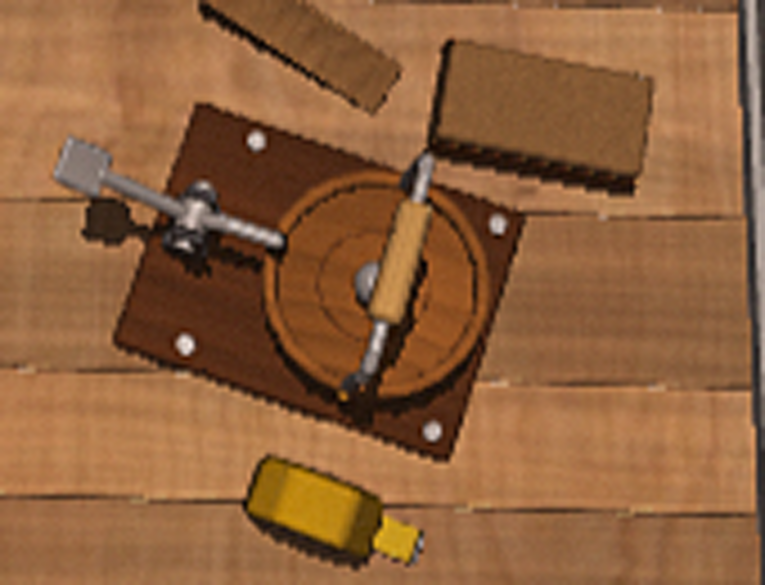

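View pics/scenecrop.png

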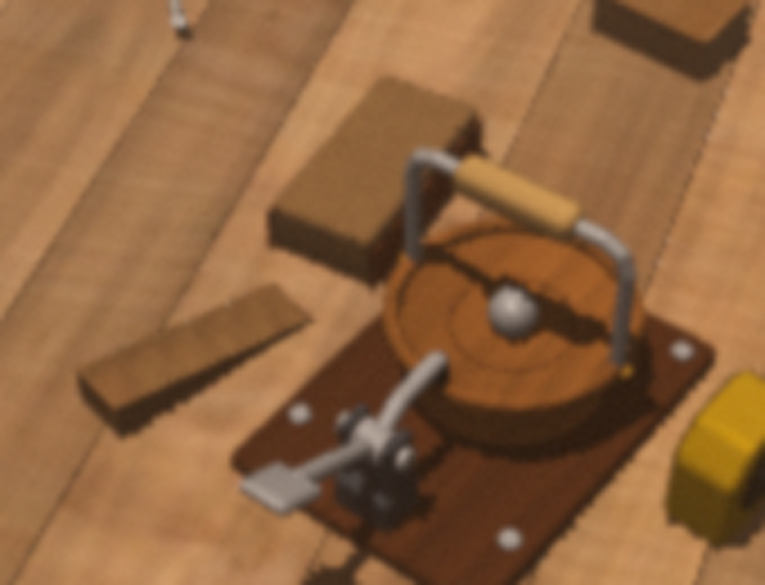

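Both estimates agree. The stand's y axis is at azimuth about 1.26 rad, the seat is at about (0.4975, 0.0035), the handle is at yaw about -0.278, and the pad is at about (0.548, 0.160, 0.092). I'll raise the tool and cross over the left bar with the fingers shutting.

```bash
python3 -m pendant '0 0 -35 0 0 0 0; -20 -13 -45 0 0 0 0; -50 -32 -45 0 0 0 0; -80 -51 -45 0 0 0 0; -110 -70 -45 0 0 0 0; -140 -89 -45 0 0 0 0; -170 -108 -45 0 0 0 0; -200 -127 -45 0 0 0 0; -230 -146 -45 0 0 0 0; -260 -165 -45 0 0 0 0'; python3 -c "
from h import *
s=readout.state();print(np.round(s['joint_pos'],3),s['eef_rot'])"
```

```text
clock: 2.33
eef_pos: [0.3941, 0.3515, 0.2766]
eef_rot: [3.141, 0.0, 2.817]
ft_force: [0.6, 0.7, 0.1]
opening: -0.0001
[-0.932  0.092  0.126  1.655 -0.012  1.395  0.442] [3.14088725e+00 1.17144176e-04 2.81681165e+00]
```

```bash
python3 -m pendant '-30 -19 0 0 0 0 0; -60 -37 0 0 0 0 0; -90 -56 0 0 0 0 0; -120 -75 10 0 0 0 0; -150 -93 30 0 0 0 0; -180 -112 50 0 0 0 0; -207 -129 75 0 0 0 0; -207 -129 105 0 0 0 0; -207 -129 130 0 0 0 0; -207 -129 150 0 0 0 0'; python3 -c "
from h import *
s=readout.state();print(np.round(s['joint_pos'],3),s['eef_rot'],s['ft_force'])
p,d=snap('scene','s2.png');cv2.imwrite('pics/s2c.png',cv2.resize(p[80:240,200:420,::-1],None,fx=3.5,fy=3.5))"
```

```text
clock: 3.17
eef_pos: [0.5487, 0.1623, 0.1244]
eef_rot: [-3.141, -0.001, 2.815]
ft_force: [0.2, 0.4, 1.1]
opening: 0.0001
[-0.632  0.305  0.314  1.75  -0.104  1.105  0.96 ] [-3.14109295e+00 -1.08403829e-03  2.81545216e+00] [0.19151534 0.37362668 1.05853743]
```

View pics/s2c.png

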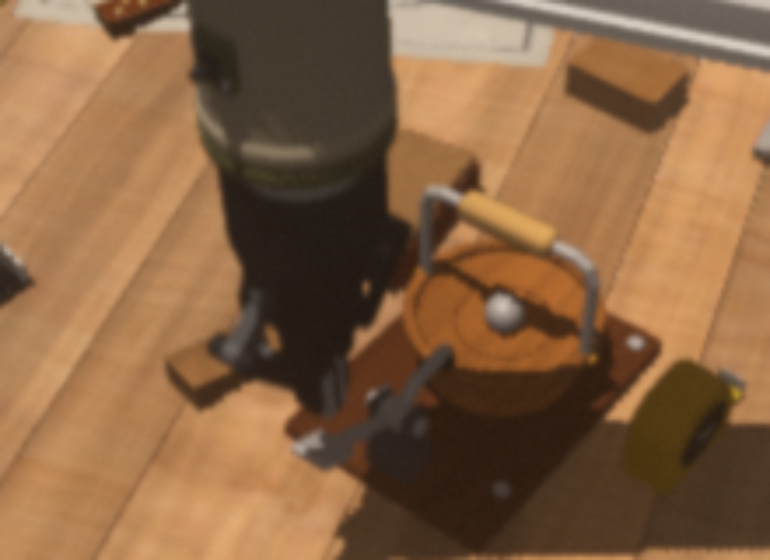

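The shut fingertips at crop (330,405) stand over the pad at (312,445). I'll turn the tool a quarter turn so the finger linkage spreads across the lever and stays clear of the post.

```bash
python3 -m pendant '0 0 0 0 0 0.12 0; 0 0 0 0 0 0.24 0; 0 0 0 0 0 0.36 0; 0 0 0 0 0 0.48 0; 0 0 0 0 0 0.6 0; 0 0 0 0 0 0.72 0; 0 0 0 0 0 0.84 0; 0 0 0 0 0 0.96 0; 0 0 0 0 0 1.08 0; 0 0 0 0 0 1.2 0';python3 -m pendant '0 0 0 0 0 0.12 0; 0 0 0 0 0 0.24 0; 0 0 0 0 0 0.35 0;0 0 0 0 0 0.35 0'
```

```text
clock: 4.05
eef_pos: [0.547, 0.1626, 0.1219]
eef_rot: [-3.137, 0.001, 1.611]
ft_force: [0.3, 0.0, 1.2]
opening: 0.0003
clock: 4.38
eef_pos: [0.5473, 0.163, 0.1228]
eef_rot: [-3.138, 0.002, 1.256]
ft_force: [0.1, -0.1, 0.2]
opening: -0.0002
```

```bash
python3 -m pendant '1 0 8 0 0 0 0; 2 0 16 0 0 0 0; 2 0 23 0 0 0 0; 3 0 30 0 0 0 0; 4 0 36 0 0 0 0; 5 0 42 0 0 0 0; 5 0 48 0 0 0 0; 5 0 54 0 0 0 0; 5 0 60 0 0 0 0; 5 0 64 0 0 0 0'
python3 -c "
from h import *
s=readout.state();print(s['ft_force'],s['wrist_torque'])
p,d=snap('scene','s3.png');cv2.imwrite('pics/s3c.png',cv2.resize(p[80:240,200:420,::-1],None,fx=3.5,fy=3.5))"
```

```text
clock: 5.22
eef_pos: [0.5485, 0.1678, 0.0581]
eef_rot: [-3.138, 0.002, 1.256]
ft_force: [0.7, 1.5, 1.9]
opening: 0.0001
[0.70405403 1.47104879 1.9151882 ] [ 0.33546074 -0.22503662  0.07400042]
```

View pics/s3c.png

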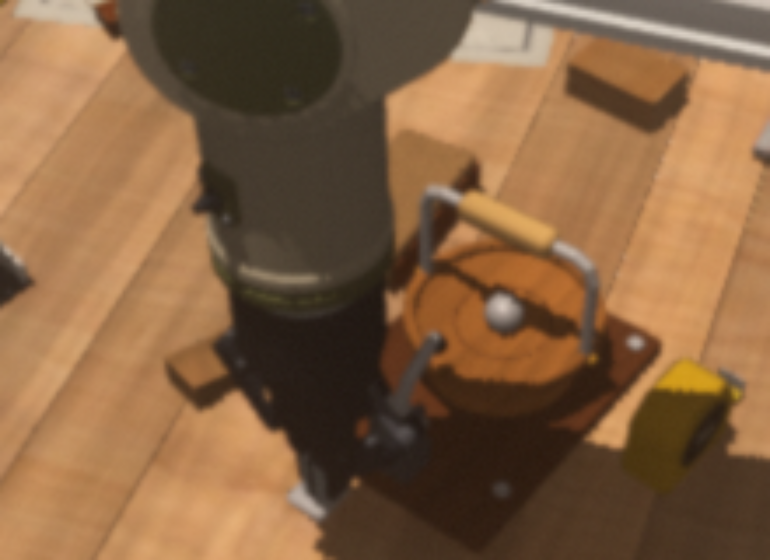

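The pad at crop (310,500) is going down under the fingertips and the foot at (435,340) is rising. I continue gently towards the stop.

```bash
python3 -m pendant '0 0 5 0 0 0 0; -1 0 10 0 0 0 0; -2 0 15 0 0 0 0; -2 0 19 0 0 0 0; -3 0 22 0 0 0 0; -3 0 24 0 0 0 0'
python3 -m pendant '0 0 2 0 0 0 0; 0 0 3 0 0 0 0;0 0 4 0 0 0 0'
```

```text
clock: 5.77
eef_pos: [0.547, 0.1643, 0.0331]
eef_rot: [-3.137, 0.003, 1.256]
ft_force: [-0.1, -0.3, 1.7]
opening: -0.0001
clock: 6.02
eef_pos: [0.547, 0.1642, 0.0291]
eef_rot: [-3.137, 0.003, 1.256]
ft_force: [-0.5, 0.9, 6.1]
opening: -0.0001
```

```bash
python3 -m pendant '0 0 1 0 0 0 0; 0 0 2 0 0 0 0'
python3 -m pendant '0 0 1 0 0 0 0; 0 0 2 0 0 0 0'
```

```text
clock: 6.18
eef_pos: [0.5477, 0.1648, 0.0281]
eef_rot: [-3.138, 0.002, 1.256]
ft_force: [-3.4, 0.1, 16.2]
opening: 0.0001
clock: 6.35
eef_pos: [0.5484, 0.1654, 0.0274]
eef_rot: [-3.139, 0.0, 1.256]
ft_force: [-4.2, 2.5, 19.7]
opening: -0.0
```

The force reads 20 N against a hinge of about 2 N, so the lever is on its stop. I retract straight up, then move over the dish while turning back and opening the fingers.

```bash
python3 -m pendant '0 0 -20 0 0 0 0; 0 0 -50 0 0 0 0; 0 0 -85 0 0 0 0; 0 0 -120 0 0 -0.1 0; 0 0 -155 0 0 -0.2 0; 0 0 -185 0 0 -0.3 50; -10 0 -200 0 0 -0.42 100; -40 0 -200 0 0 -0.54 100; -70 0 -200 0 0 -0.66 100; -90 0 -200 0 0 -0.78 100'
python3 -c "
from h import *
s=readout.state();print(s['eef_pos'],s['eef_rot'])
p,d=snap('scene','s4.png');cv2.imwrite('pics/s4c.png',cv2.resize(p[80:240,200:420,::-1],None,fx=3.5,fy=3.5))
"
```

```text
clock: 7.18
eef_pos: [0.5204, 0.0769, 0.2276]
eef_rot: [-3.139, -0.002, 2.04]
ft_force: [0.4, -0.8, 0.1]
opening: 0.0603
[0.5204004  0.07689031 0.22763733] [-3.13938518e+00 -1.56177573e-03  2.04046016e+00]
```

View pics/s4c.png

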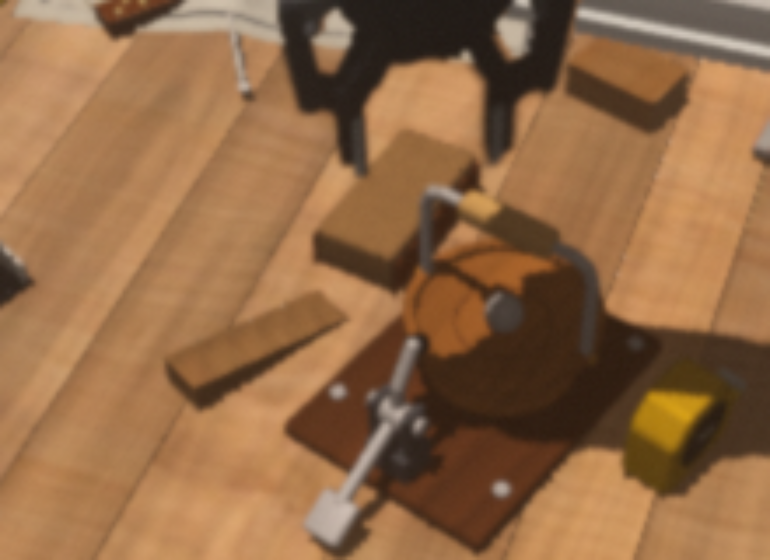

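The lever pad at crop (333,520) is down and the foot at (412,345) is up. The dish and bystanders have not moved. Now I go over the handle.

```bash
python3 -m pendant '-10 -10 0 0 0 -0.12 100; -20 -20 0 0 0 -0.24 100; -30 -30 0 0 0 -0.36 100; -40 -40 0 0 0 -0.48 100; -50 -50 0 0 0 -0.6 100; -55 -54 0 0 0 -0.72 100; -55 -54 0 0 0 -0.824 100; -55 -54 0 0 0 -0.824 100; -55 -54 20 0 0 -0.824 100; -55 -54 35 0 0 -0.824 100'
python3 - <<'E'
from h import *
np.set_printoptions(precision=4,suppress=True)
s=readout.state();print(s['eef_pos'],s['eef_rot'],s['joint_pos'])
for c in('scene','top'):
    p,d=snap(c,c+'5.png');W=world(c,d)
    x0,y0=(300,150) if c=='top' else (230,100)
    cv2.imwrite(f'pics/{c}5c.png',cv2.resize(p[y0:y0+130,x0:x0+170,::-1],None,fx=4.5,fy=4.5,interpolation=cv2.INTER_CUBIC))
    for l in ('handle_grip','ball_center','dish_middle'): print(c,l,[(r['xyz'],r['conf']) for r in models.pinpoint(c,l)[:2]])
    r=models.regions_of(c,'handle_grip')
    if r:
        X=W[r[0]['mask']&(d>0)];g=X[(X[:,2]>.12)&(X[:,2]<.14)]
        if len(g): print(len(g),cv2.minAreaRect((g[:,:2]*1000).astype(np.float32)))
E
```

```text
clock: 8.07
eef_pos: [0.4972, -0.0, 0.1923]
eef_rot: [-3.141, -0.002, 2.867]
ft_force: [-0.3, 0.1, -1.2]
opening: 0.0855
[ 0.4972 -0.      0.1923] [-3.1411 -0.0023  2.8672] [-0.6165  0.0692  0.5527  1.869  -0.039   1.2163  1.2451]
scene handle_grip [([0.4966, 0.0031, 0.1245], 0.65)]
scene ball_center [([0.4959, -0.0001, 0.0537], 0.62)]
scene dish_middle [([0.4956, 0.0031, 0.0369], 0.68)]
370 ((498.61187744140625, 3.8587989807128906), (19.074954986572266, 114.9439468383789), 74.4945297241211)
top handle_grip [([0.4987, 0.0025, 0.1266], 0.94)]
top ball_center [([0.4996, 0.0011, 0.0517], 0.44)]
top dish_middle [([0.4965, 0.0002, 0.0411], 0.71)]
211 ((477.041259765625, 9.516997337341309), (18.04348373413086, 71.59868621826172), 73.9539794921875)
```

View pics/scene5c.png

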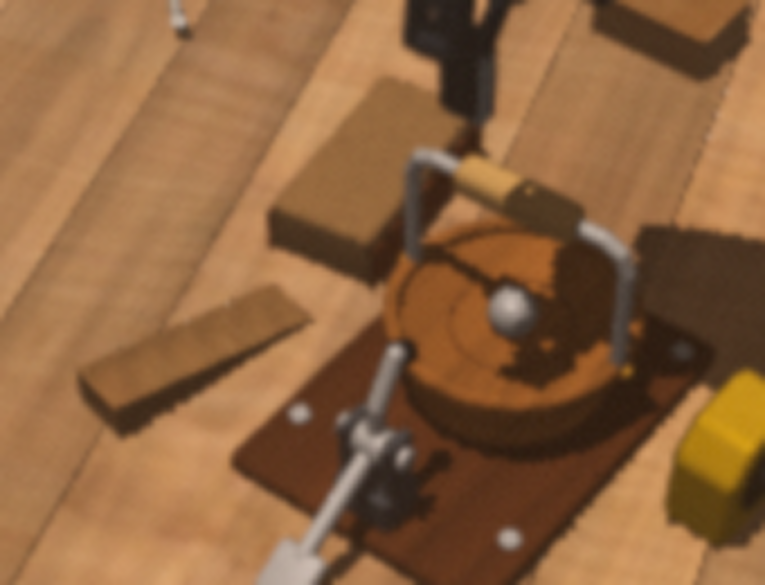

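View pics/top5c.png

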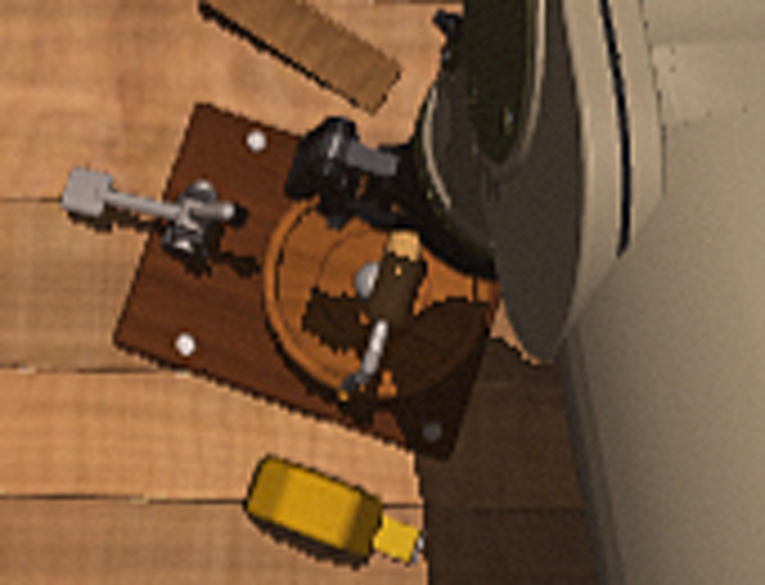

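The estimates agree: grip at (0.4975, 0.003), yaw matching the tool's. I correct by about 3 mm, descend, and close partway.

```bash
python3 -m pendant '0 3 10 0 0 0 100; 0 3 25 0 0 0 100; 0 3 40 0 0 0 100; 0 3 55 0 0 0 100; 0 3 68 0 0 0 100; 0 3 78 0 0 0 100; 0 3 85 0 0 0 80; 0 3 87 0 0 0 60; 0 3 87 0 0 0 50; 0 3 87 0 0 0 40'
python3 - <<'E'
from h import *
c='scene';p,d=snap(c,c+'6.png');x0,y0=230,100
cv2.imwrite(f'pics/{c}6c.png',cv2.resize(p[y0:y0+130,x0:x0+170,::-1],None,fx=4.5,fy=4.5,interpolation=cv2.INTER_CUBIC))
print(readout.state()['opening'])
E
```

```text
clock: 9.4
eef_pos: [0.4983, 0.0025, 0.1068]
eef_rot: [-3.141, -0.002, 2.871]
ft_force: [0.5, -0.2, -0.7]
opening: 0.0389
0.0346228178506024
```

View pics/scene6c.png

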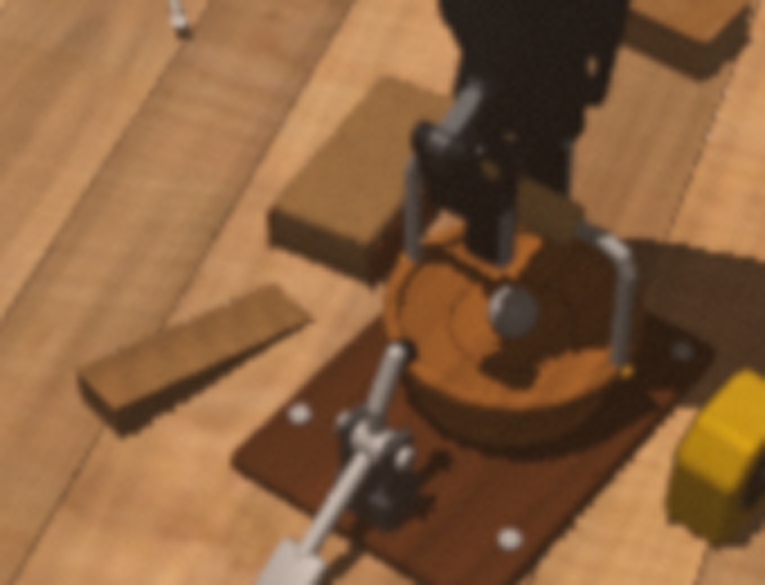

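The fingers straddle the grip with their tips above the ball. I close gently.

```bash
python3 -m pendant '0 0 0 0 0 0 32; 0 0 0 0 0 0 28; 0 0 0 0 0 0 26; 0 0 0 0 0 0 25'; python3 -m pendant '0 0 0 0 0 0 24; 0 0 0 0 0 0 23; 0 0 0 0 0 0 22;0 0 0 0 0 0 22'; python3 -m pendant '0 0 0 0 0 0 21; 0 0 0 0 0 0 20;0 0 0 0 0 0 20'
```

```text
clock: 9.78
eef_pos: [0.4985, 0.0026, 0.1072]
eef_rot: [3.141, -0.001, 2.871]
ft_force: [1.1, -0.3, -0.5]
opening: 0.0214
clock: 10.12
eef_pos: [0.4985, 0.0025, 0.1073]
eef_rot: [3.141, -0.001, 2.871]
ft_force: [-0.1, -0.5, 0.2]
opening: 0.0188
clock: 10.37
eef_pos: [0.4986, 0.0024, 0.1073]
eef_rot: [3.142, -0.001, 2.871]
ft_force: [0.0, -0.9, 0.2]
opening: 0.0175
```

```bash
python3 -m pendant '0 0 0 0 0 0 16; 0 0 0 0 0 0 10;0 0 0 0 0 0 5;0 0 0 0 0 0 0;0 0 0 0 0 0 0;0 0 0 0 0 0 0'
python3 - <<'E'
from h import *
s=readout.state();print(s['ft_force'],s['wrist_torque'],s['eef_rot'])
for c in('scene','top'): 
    p,d=snap(c,c+'7.png')
    for l in ('ball_center','dish_middle'): print(c,l,[(r['xyz'],r['conf']) for r in models.pinpoint(c,l)[:2]])
E
```

```text
clock: 10.87
eef_pos: [0.4986, 0.0023, 0.1074]
eef_rot: [3.142, -0.001, 2.871]
ft_force: [0.1, -1.8, 2.9]
opening: 0.0169
[ 0.0546336  -1.82246771  2.94934008] [-0.24016883  0.08282182 -0.01048558] [ 3.14152451e+00 -6.17924360e-04  2.87060917e+00]
scene ball_center [([0.4967, -0.0001, 0.0489], 0.58)]
scene dish_middle [([0.4973, 0.0024, 0.0378], 0.78)]
top ball_center []
top dish_middle [([0.4947, 0.0036, 0.0398], 0.62)]
```

Gripped at 17 mm. I lift slowly.

```bash
python3 -m pendant '0 0 -0.5 0 0 0 0; 0 0 -1 0 0 0 0; 0 0 -2 0 0 0 0; 0 0 -3 0 0 0 0; 0 0 -4 0 0 0 0; 0 0 -5.5 0 0 0 0; 0 0 -7 0 0 0 0; 0 0 -8 0 0 0 0; 0 0 -9 0 0 0 0;0 0 -9 0 0 0 0'
python3 - <<'E'
from h import *
c='scene';p,d=snap(c,c+'8.png');x0,y0=230,100
cv2.imwrite(f'pics/{c}8c.png',cv2.resize(p[y0:y0+130,x0:x0+170,::-1],None,fx=4.5,fy=4.5,interpolation=cv2.INTER_CUBIC))
s=readout.state();print(s['ft_force'],s['wrist_torque'],s['eef_rot'])
E
```

```text
clock: 12.0
eef_pos: [0.4988, 0.0023, 0.1166]
eef_rot: [3.141, -0.0, 2.871]
ft_force: [0.3, -0.9, -4.0]
opening: 0.0169
[-0.20203351  0.31850326 -3.51090463] [ 0.00899132 -0.00690734  0.00929379] [ 3.14136264e+00 -3.35479606e-04  2.87061913e+00]
```

View pics/scene8c.png

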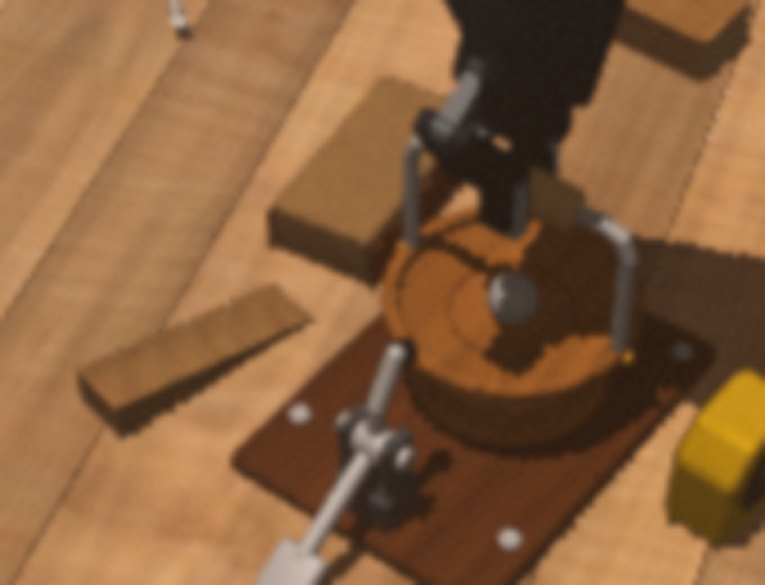

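The dish is 9 mm up and level, the ball is in the middle, and the force matches its weight. I lift the remaining 71 mm.

```bash
python3 -m pendant '0 0 -1 0 0 0 0; 0 0 -3 0 0 0 0; 0 0 -6 0 0 0 0; 0 0 -10 0 0 0 0; 0 0 -14 0 0 0 0; 0 0 -18 0 0 0 0; 0 0 -22 0 0 0 0; 0 0 -26 0 0 0 0; 0 0 -30 0 0 0 0; 0 0 -34 0 0 0 0'
python3 -m pendant '0 0 -4 0 0 0 0; 0 0 -8 0 0 0 0; 0 0 -12 0 0 0 0; 0 0 -16 0 0 0 0; 0 0 -20 0 0 0 0; 0 0 -24 0 0 0 0; 0 0 -28 0 0 0 0; 0 0 -31 0 0 0 0; 0 0 -34 0 0 0 0; 0 0 -36 0 0 0 0'
python3 - <<'E'
from h import *
c='scene';p,d=snap(c,c+'9.png');x0,y0=230,100
cv2.imwrite(f'pics/{c}9c.png',cv2.resize(p[y0-30:y0+100,x0:x0+170,::-1],None,fx=4.5,fy=4.5,interpolation=cv2.INTER_CUBIC))
s=readout.state();print(s['eef_pos'],s['ft_force'],s['wrist_torque'],s['eef_rot'],s['joint_pos'])
E
```

```text
clock: 12.88
eef_pos: [0.4987, 0.0023, 0.1509]
eef_rot: [3.141, -0.0, 2.871]
ft_force: [-0.2, -0.5, -3.2]
opening: 0.0174
clock: 13.72
eef_pos: [0.4988, 0.0023, 0.1873]
eef_rot: [3.141, -0.0, 2.871]
ft_force: [0.2, 0.3, -2.8]
opening: 0.0169
[0.49894166 0.00235121 0.18754647] [-0.05207734  0.22989774 -1.90058029] [-0.00682501 -0.0201059  -0.04652458] [3.14098623e+00 1.59591329e-04 2.87062430e+00] [-0.61864493  0.07615442  0.55229126  1.8731167  -0.04333548  1.20357192
  1.24773172]
```

View pics/scene9c.png

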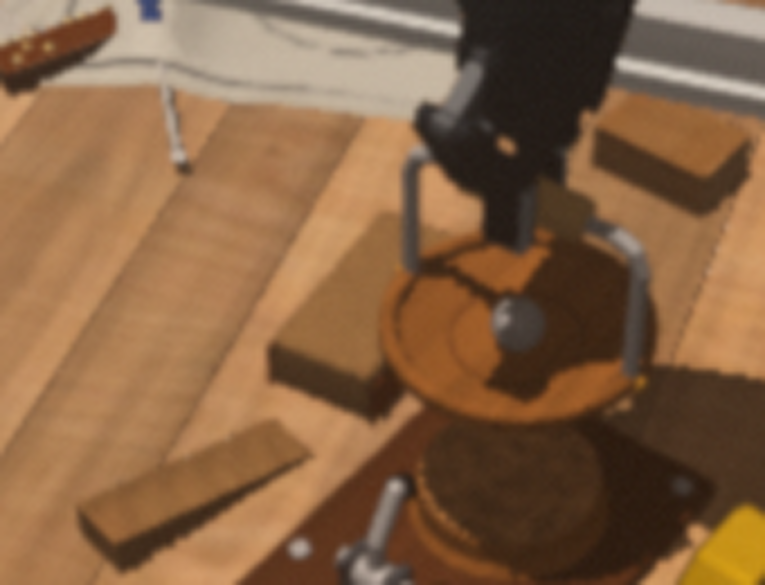

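The dish is 80 mm up, with the ball in the middle of the ring at crop (518,323). I begin the quarter turn slowly (yaw decreasing, since the other way would run joint 7 out of range).

```bash
python3 -m pendant '0 0 0 0 0 0.005 0; 0 0 0 0 0 0.015 0; 0 0 0 0 0 0.03 0; 0 0 0 0 0 0.05 0; 0 0 0 0 0 0.075 0; 0 0 0 0 0 0.105 0; 0 0 0 0 0 0.14 0; 0 0 0 0 0 0.18 0; 0 0 0 0 0 0.22 0; 0 0 0 0 0 0.26 0'
python3 -m pendant '0 0 0 0 0 0.04 0; 0 0 0 0 0 0.08 0; 0 0 0 0 0 0.12 0; 0 0 0 0 0 0.16 0; 0 0 0 0 0 0.2 0; 0 0 0 0 0 0.24 0; 0 0 0 0 0 0.28 0; 0 0 0 0 0 0.32 0; 0 0 0 0 0 0.36 0; 0 0 0 0 0 0.4 0'
python3 - <<'E'
from h import *
c='scene';p,d=snap(c,c+'10.png');x0,y0=230,100
cv2.imwrite(f'pics/{c}10c.png',cv2.resize(p[y0-30:y0+100,x0:x0+170,::-1],None,fx=4.5,fy=4.5,interpolation=cv2.INTER_CUBIC))
s=readout.state();print(s['eef_pos'],s['eef_rot'],s['joint_pos'])
E
```

```text
clock: 14.6
eef_pos: [0.4989, 0.0023, 0.1875]
eef_rot: [3.141, -0.0, 2.607]
ft_force: [-0.2, -0.7, -2.3]
opening: 0.0171
clock: 15.43
eef_pos: [0.4988, 0.0023, 0.1873]
eef_rot: [3.141, -0.0, 2.204]
ft_force: [0.0, -0.4, -2.8]
opening: 0.0172
[0.49883494 0.00230651 0.18735775] [ 3.14135667e+00 -3.68878637e-04  2.20075759e+00] [-0.64739635  0.07658554  0.58302669  1.87454101 -0.04561941  1.20342705
  0.5806377 ]
```

View pics/scene10c.png

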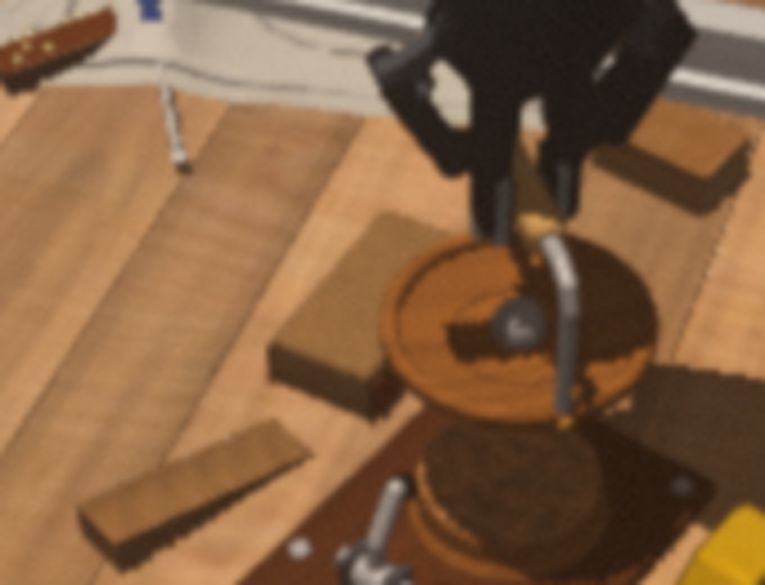

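The ball stays in the middle. I turn the remaining 0.94 rad, slowing at the end.

```bash
python3 -m pendant '0 0 0 0 0 0.035 0; 0 0 0 0 0 0.075 0; 0 0 0 0 0 0.115 0; 0 0 0 0 0 0.155 0; 0 0 0 0 0 0.195 0; 0 0 0 0 0 0.235 0; 0 0 0 0 0 0.275 0; 0 0 0 0 0 0.315 0; 0 0 0 0 0 0.355 0; 0 0 0 0 0 0.395 0'
python3 -m pendant '0 0 0 0 0 0.04 0; 0 0 0 0 0 0.08 0; 0 0 0 0 0 0.12 0; 0 0 0 0 0 0.16 0; 0 0 0 0 0 0.2 0; 0 0 0 0 0 0.24 0; 0 0 0 0 0 0.28 0; 0 0 0 0 0 0.32 0; 0 0 0 0 0 0.355 0; 0 0 0 0 0 0.385 0'
python3 -m pendant '0 0 0 0 0 0.03 0; 0 0 0 0 0 0.06 0; 0 0 0 0 0 0.09 0; 0 0 0 0 0 0.115 0; 0 0 0 0 0 0.135 0; 0 0 0 0 0 0.15 0; 0 0 0 0 0 0.158 0; 0 0 0 0 0 0.16 0; 0 0 0 0 0 0.16 0; 0 0 0 0 0 0.16 0'
python3 - <<'E'
from h import *
np.set_printoptions(precision=4,suppress=True)
for c in ('scene','top'):
    p,d=snap(c,c+'11.png');x0,y0=(230,70) if c=='scene' else (300,150)
    cv2.imwrite(f'pics/{c}11c.png',cv2.resize(p[y0:y0+130,x0:x0+170,::-1],None,fx=4.5,fy=4.5,interpolation=cv2.INTER_CUBIC))
    for l in ('ball_center','dish_middle','dish','handle_grip','lever_pad','stand'): print(c,l,[(r['xyz'],r['conf']) for r in models.pinpoint(c,l)[:1]])
    W=world(c,d)
    r=models.regions_of(c,'dish')
    if r:
        X=W[r[0]['mask']&(d>0)]
        g=X[(X[:,2]>.11)&(X[:,2]<.15)];print('dish',len(g),g.mean(0),cv2.minAreaRect((g[:,:2]*1000).astype(np.float32)))
        h=X[(X[:,2]>.16)&(X[:,2]<.225)];
        if len(h)>5: print('handle',len(h),h.mean(0),cv2.minAreaRect((h[:,:2]*1000).astype(np.float32)))
s=readout.state();print(s['clock'],s['eef_pos'],s['eef_rot'],s['joint_pos'])
E
```

```text
clock: 16.32
eef_pos: [0.4988, 0.0023, 0.1873]
eef_rot: [-3.142, -0.0, 1.804]
ft_force: [-0.0, 0.9, -2.1]
opening: 0.0171
clock: 17.15
eef_pos: [0.4988, 0.0023, 0.1873]
eef_rot: [-3.141, -0.0, 1.417]
ft_force: [-0.7, 1.1, -3.0]
opening: 0.0169
clock: 17.98
eef_pos: [0.4988, 0.0023, 0.1872]
eef_rot: [-3.141, -0.0, 1.257]
ft_force: [0.1, 0.1, -2.4]
opening: 0.0172
scene ball_center [([0.496, 0.0022, 0.1286], 0.53)]
scene dish_middle [([0.4993, 0.0048, 0.1201], 0.83)]
scene dish [([0.4967, 0.0025, 0.1126], 0.69)]
scene handle_grip [([0.4951, -0.0018, 0.2052], 0.63)]
scene lever_pad [([0.5481, 0.1593, 0.0273], 0.93)]
scene stand [([0.5021, 0.0017, -0.0011], 0.91)]
dish 1966 [0.4955 0.0031 0.1291] ((498.15167236328125, 4.103271484375), (122.19699096679688, 121.46666717529297), 36.75612258911133)
handle 311 [0.5051 0.0273 0.2002] ((497.1219482421875, 4.986351013183594), (121.96280670166016, 22.53165626525879), 72.25953674316406)
top ball_center [([0.5002, 0.0009, 0.1265], 0.41)]
top dish_middle [([0.4978, 0.0003, 0.121], 0.76)]
top dish [([0.5018, 0.0015, 0.1168], 0.62)]
top handle_grip [([0.4998, 0.0008, 0.2077], 0.69)]
top lever_pad [([0.5526, 0.1598, 0.0288], 0.55)]
top stand []
dish 1151 [0.4879 0.0217 0.1294] ((489.52545166015625, 16.821456909179688), (122.84010314941406, 90.53140258789062), 32.16265869140625)
handle 141 [0.5077 0.0377 0.2066] ((509.4852600097656, 38.64009475708008), (48.51752471923828, 16.983612060546875), 72.2668685913086)
18.7833 [0.4988 0.0023 0.1873] [-3.1414 -0.0003  1.2566] [-0.6894  0.0772  0.6279  1.8764 -0.0489  1.2032 -0.3595]
```

View pics/scene11c.png

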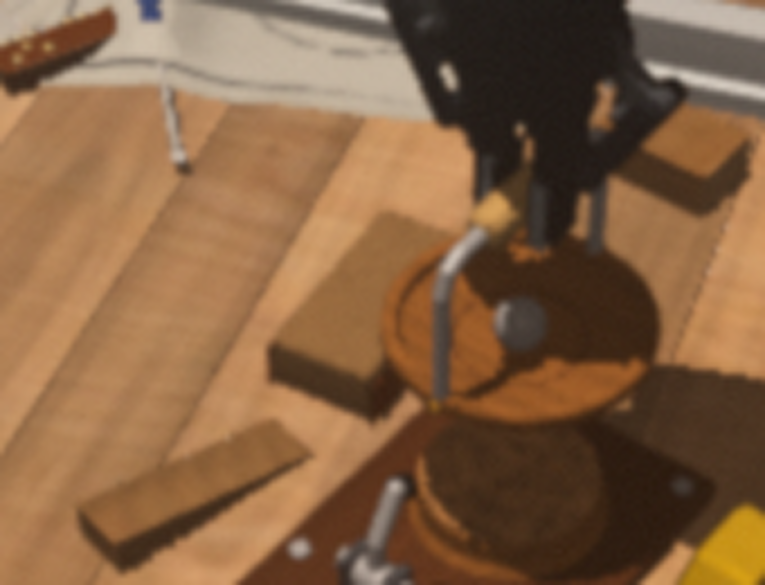

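View pics/top11c.png

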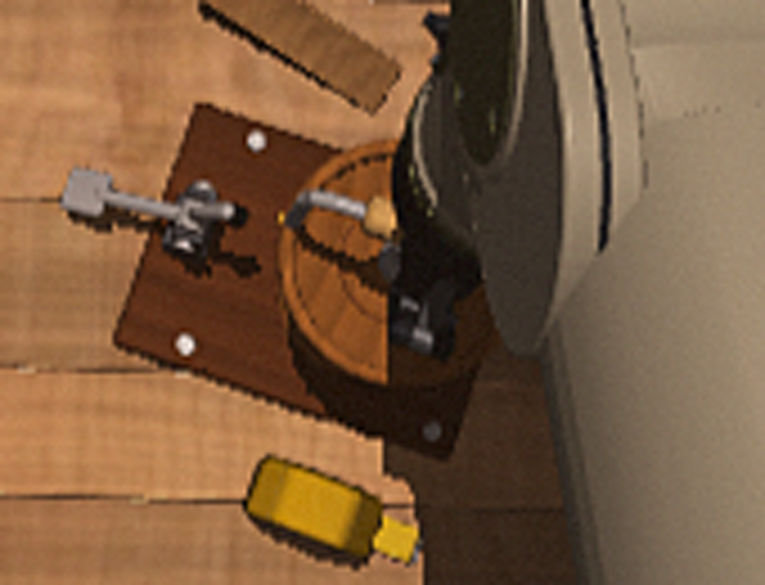

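The handle is at 72.3° and the stand's axis at 72.1°, the dish underside is near z = 0.114, and the lever pad is down at z ≈ 0.027. I wait a moment, then check rim level and ball stillness.

```bash
python3 -m pendant '0 0 0 0 0 0 0; 0 0 0 0 0 0 0; 0 0 0 0 0 0 0; 0 0 0 0 0 0 0; 0 0 0 0 0 0 0; 0 0 0 0 0 0 0; 0 0 0 0 0 0 0; 0 0 0 0 0 0 0; 0 0 0 0 0 0 0; 0 0 0 0 0 0 0'
python3 - <<'E'
from h import *
c='scene';p,d=snap(c,'s12.png');q=cv2.imread('pics/scene11.png')[:,:,::-1]
print('diff',np.abs(p.astype(int)-q)[120:180,290:390].max())
W=world(c,d);m=models.regions_of(c,'dish')[0]['mask']&(d>0);X=W[m]
r=np.hypot(X[:,0]-.4985,X[:,1]-.0035);g=X[(r>.055)&(r<.061)&(X[:,2]>.13)&(X[:,2]<.142)]
A=np.c_[g[:,:2]-[.4985,.0035],np.ones(len(g))];k,*_=np.linalg.lstsq(A,g[:,2],rcond=None);print(len(g),'rim slope',k)
b=models.regions_of(c,'ball_center');
if b:
    B=W[b[0]['mask']&(d>0)];print(b[0]['conf'],len(B),np.median(B,0),B[:,2].max())
    v,u=np.nonzero(b[0]['mask']);print(u.mean(),v.mean())
cp=imaging.camera_params(c)
for P in [(.4985,.0035,.132)]:
    x=np.array(cp['K'])@(np.array(cp['R'])@P+cp['t']);print('expected ball px',x[:2]/x[2])
E
```

```text
clock: 19.62
eef_pos: [0.4988, 0.0023, 0.1872]
eef_rot: [-3.141, -0.0, 1.257]
ft_force: [-0.7, -0.5, -3.6]
opening: 0.0165
diff 12
455 rim slope [-0.00034266 -0.00572036  0.13512917]
0.68 4740 [0.50215258 0.05136014 0.01338074] 0.106320552076063
332.80390510182656 195.99391140037793
expected ball px [344.80582452 142.40129068]
```

The rim slope is under 0.4°. The ball shows at (345.5, 142), where the middle should project to (344.8, 142.4), and nothing moved between pictures. I hand in.

```bash
python3 -c "
from bench import bot; print(bot.sign_off())"
```

```text
the job is handed in; nothing more can be done
None
```

The job is done and handed in at about 20 s of the 58 s allowed. I pressed the lever down to its stop, lifted the dish 80 mm by its handle, turned it a quarter turn, and finished still holding it over the seat.

My last checks showed:
- **Lever:** at the stop the push read about 20 N, against a hinge of about 2 N. In the last pictures the pad is still down, at z ≈ 27–29 mm, and the foot is clear of the rim.
- **Dish:** its rim is level to about 0.3° and it sits over the seat to within about 2 mm. The handle measures 72.3° against the stand's axis at 72.1°.
- **Ball:** it was within about 1 pixel of where the middle should appear. Two pictures more than a second apart showed no visible movement. It was inside the ring in every picture I took, though I did not watch it between pictures.
- **Bystanders:** the sanding block, tape measure and wedge look unmoved in the pictures I viewed. I judged this by eye and did not re-measure them.

One check failed: in the last picture the network's outline for the ball covered far more than the ball itself, including the stand. I ignored it and used the picture and the other position estimates. The camera position estimates for the dish and ball differed from each other by up to about 5 mm, which is roughly their stated accuracy.

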